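# Probe the casserole floor with the surface thermometer

### The job

Lift the lid off the casserole by its knob and set it down gently, knob up, in the middle of the round cork trivet, then take the yellow surface thermometer out of its stand and touch its sprung brass tip to the red dot on the casserole's floor. Hold the thermometer upright with light pressure, so that the tip is pushed about halfway in but never hard against its stop, and finish while still holding it there. Do not shift the casserole or disturb the jars and the mill behind it.

Things in the scene. Friction and masses are not known exactly. Their poses are not given: they have to be found in the camera images.
- hob: Portable black induction hob, 270 (x) x 220 (y) x 50 mm high, standing on the worktop; it does not move. Origin at the centre of its underside, z up.
- pot: Round blue casserole on the hob, white inside, 160 mm outer and 152 mm inner diameter, 70 mm high, rim 4 mm thick, floor 5 mm thick; two ear handles at its +y and -y sides reach to 105 mm from the axis, 43 to 55 mm above its underside. Loose, about 1.8 kg. Origin at the centre of its underside, z up.
- red_dot (a point): Centre of the red dot, 20 mm across, painted on the floor inside the casserole, 30 mm from its axis towards its own +y, at floor level (5.5 mm above the casserole's underside). Hidden until the lid is off.
- lid: Loose round lid on the casserole, blue, 160 mm across, about 0.3 kg, with a black round knob in the middle. A step 142 mm across and 6 mm deep below it sits inside the casserole's rim. Origin at the centre of the step's underside, z up; the plate's edge lies 6 to 9 mm above the origin, its middle 13 mm, the knob from 28 to 50 mm. Lying on the trivet it rests on the step, origin at the trivet's top.
- lid_knob (a point): Middle of the lid's black knob, on the lid's axis, 40 mm above the lid's origin. The knob is round, 30 mm across and 22 mm high, on a 14 mm neck, 15 mm clear above the lid's plate.
- trivet: Round cork trivet lying on the worktop, 170 mm across, 10 mm thick; it does not move. Origin at the centre of its underside. Trivet and stand can be on either side of the hob.
- stand: Grey holder for the thermometer, fixed in place: a foot 84 mm across and an upright tube 118 mm high, 31 mm across at the top, with a 13 mm bore from the top down. Origin at the centre of its underside.
- probe: Yellow surface thermometer, 171 mm long, 0.11 kg, upright in the stand. Origin at the end of the pushed-out tip, z towards the handle end. From there: brass tip 7 mm across to 14 mm, stem 8 mm across to 100, black collar 26 mm across to 105, square handle 24 x 24 (sides along x and y) to 170. In the stand the collar rests on the tube, origin 18 mm above the worktop: pull it straight up 105 mm to clear.
- probe_handle (a point): Middle of the yellow handle, on the thermometer's axis, 137 mm above its origin: grip it here.
- tip_end (a point): The end of the brass tip; moves into the stem as the tip is pushed. With the tip fully out it coincides with the thermometer's origin.
- probe_tip (a joint): How far the sprung tip is pushed into the stem, in m: 0 fully out, 0.012 against its stop. Its spring needs about 1.4 N to start and 0.35 N more per mm: about 3.5 N halfway (0.006).
- pepper_mill: Wooden pepper mill, 170 mm high, loose at the back of the worktop; leave it alone. Origin at the centre of its underside.
- honey_jar: Honey jar with a grey lid, 110 mm high, loose at the back of the worktop; leave it alone. Origin at the centre of its underside.
- spice_1: Spice jar with a black cap, 105 mm high, loose at the back of the worktop; leave it alone. Origin at the centre of its underside.

How it is judged:
By the outcome, as a careful person would: the job done as asked, in the order asked, and still so for the second after the job is handed in, while the arm keeps its last pose, push and grip.
It also fails if it takes over 72 s, if anything falls off the work surface, if the arm or the gripper's body presses on something with over 40 N, if the wrist force passes 120 N, or if a joint passes its speed limit or range.

### The arm

A 6-joint arm with a two-finger parallel gripper is mounted at the origin on a cart in front of the work surface, level with it; the furniture and walls round the work are solid. World frame = base frame: x ahead of the robot, y to its left, z up, the work surface at z = 0. Lengths are in m, angles in rad, forces in N, time in s.
With the tool pointing down it reaches from about 0.275 to 0.875 m from the base axis. Payload 12.5 kg.
Tool frame: the origin (TCP) lies on the centre line of the jaws, within the pads' length; the fingertips stand r.finger_overhang ahead of it and the grasp point (between the pads) lies 3 mm ahead of it (r.finger_overhang is the distance from the TCP to the fingertips, in m); z points along the fingers, y is the line along which they close (so a half turn about z gives the same grasp; the last joint's range is limited). The gripper opens to 85 mm and grips with 20 to 120 N. Pads are 22 mm wide; open, the fingers measure 114 mm over their backs; the gripper's body (76 mm by 85 mm) begins 54 mm behind the grasp point. The pads swing forward as they close: fully open they stand 13 mm farther back than shut.
Start: joints at [1.105, 0.351, 1.652, -0, 1.139, -0.085], TCP at [0.204, 0.511, 0.253] pointing down, gripper open.
Joint ranges: [-2.75, 2.75], [-0.79, 2.1], [0.01, 2.65], [-1.57, 4.71], [0.07, 3.14], [-2.87, 2.87]. Speed limits (rad/s): [2.22, 2.22, 2.79, 3.14, 3.14, 3.14].

### API

Orientations are given as a unit quaternion [x, y, z, w].
In Python, from cell import r, optics gives the robot as it stands. The module is installed in compiled form; this text tells all that it offers. Calls block until the motion is done:
- r.move_to(position, orientation): joint-space move of the TCP to a pose.
- r.move_linear(position, rot=None, vel=0.15): straight line of the TCP; rot=None keeps the orientation; vel is the mean speed in m/s.
- r.set_joints(angles): joint-space move.
- r.set_gripper(opening, squeeze=None): opening from 0.0 (shut) to 1.0 (fully open); squeeze is the grip in N (None keeps the last); returns when the fingers have stopped.
- r.sleep(seconds).
- r.inverse_kinematics(position, orientation): joint angles nearest the present ones, or None.
- optics.get_image(name): name is "scene" or "top"; returns a dict with "pixels" (400x640x3 uint8, red, green, blue), "depth" (400x640 float32, m along the optical axis (not along the pixel's ray), 0 where there is no reading), "fx", "fy", "cx", "cy" (pixels), "D" ([k1, k2, p1, p2, k3] as OpenCV has them; the pictures are not rectified), "camera_from_world" (4x4, takes a point from world to camera coordinates). Camera axes: x right, y down, z forward; pixel columns grow to the right and rows downward; lengths in m; the calibration is good to about 2 mm. A picture is of the moment at which its call begins.
A pose or a line that the arm cannot do raises r.PlanningError and nothing moves.
- r.hand_in(): hands the job in; it is judged then, once.
Readings, each from a call of its own:
- r.current_t(): time.
- r.current_q(): joint angles.
- r.current_qvel(): joint speeds.
- r.current_effort(): joint torques, N m.
- r.current_tool_pos(): TCP position.
- r.current_ee_rot(): TCP orientation.
- r.current_contact_force(): force on the tool from outside, world axes, zero at the start.
- r.current_torque(): the same for the moment, N m.
- r.current_opening(): opening from 0.0 (shut) to 1.0 (fully open).
- r.current_finger_force(): force on a finger pad.
Only numpy, scipy, OpenCV 4.12 (cv2) and the standard library are available. Lean on these libraries where they do the work, as an engineer would, in place of code of your own. Each camera call takes 0.05 s, during which the arm holds its last target. There are 200 camera calls.

## Working session

There is one attempt and no reset: what is moved stays moved. The work goes in short steps, each a Python script; the robot and the scene stay as the last script left them, time stands still between calls to the robot, and variables do not carry over. Pictures are saved under pics/ and viewed, at most 10 in all, crops included, and the job is handed in when it is done.

```bash
mkdir -p pics
cat > h.py <<'E'
import numpy as np, cv2
from cell import r, optics
def grab(n):
    return optics.get_image(n)
def save(im,p): cv2.imwrite(p,im["pixels"][:,:,::-1])
def KD(im):
    return np.array([[im["fx"],0,im["cx"]],[0,im["fy"],im["cy"]],[0,0,1.]]),np.array(im["D"],float)
def onplane(im,uv,z):
    K,D=KD(im); uv=np.asarray(uv,float).reshape(-1,1,2)
    n=cv2.undistortPoints(uv,K,D).reshape(-1,2)
    T=np.linalg.inv(im["camera_from_world"]); d=np.c_[n,np.ones(len(n))]@T[:3,:3].T; o=T[:3,3]
    return o+d*((z-o[2])/d[:,2])[:,None]
def cloud(im):
    K,D=KD(im); h,w=im["depth"].shape
    u,v=np.meshgrid(np.arange(w),np.arange(h))
    n=cv2.undistortPoints(np.stack([u,v],-1).reshape(-1,1,2).astype(float),K,D).reshape(-1,2)
    z=im["depth"].reshape(-1,1); P=np.c_[n*z,z]
    T=np.linalg.inv(im["camera_from_world"]); P=P@T[:3,:3].T+T[:3,3]
    P[z[:,0]==0]=np.nan
    return P.reshape(h,w,3)
E
python3 - <<'E'
from h import *
for n in("scene","top"):
    im=grab(n); save(im,f"pics/{n}0.png"); np.savez(f"{n}0.npz",**im); print(n,np.linalg.inv(im["camera_from_world"]).round(3).tolist())
print(r.current_t(),r.finger_overhang,r.current_ee_rot(),r.current_tool_pos(),r.current_contact_force())
E
```

```text
scene [[0.647, -0.453, 0.613, 0.009], [-0.763, -0.401, 0.507, -0.352], [0.016, -0.796, -0.605, 0.739], [0.0, 0.0, 0.0, 1.0]]
top [[-0.008, -0.994, 0.107, 0.543], [-1.0, 0.007, -0.012, 0.177], [0.011, -0.108, -0.994, 1.002], [0.0, 0.0, 0.0, 1.0]]
0.1 0.022 [ 1.89247224e-01  9.81929335e-01 -5.00764726e-04 -1.34936714e-04] [0.20426364 0.51036724 0.25281299] [ 0.58156066 -0.08368582 -0.70138031]
```

View pics/scene0.png

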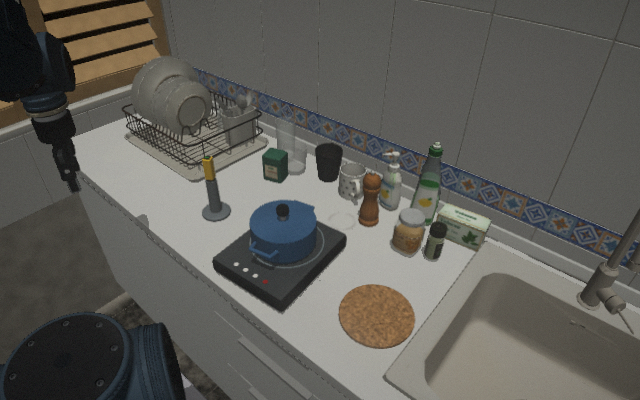

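View pics/top0.png

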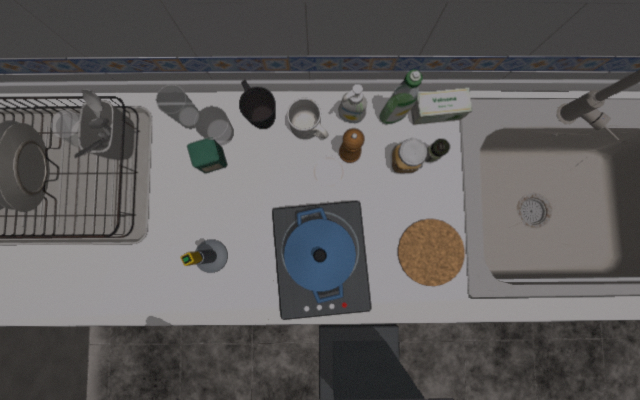

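The scene view shows the casserole at (283,232), thermometer and stand at (212,190), trivet at (376,315), and jars and mill behind at (370–437,200–240). In the top view they appear as: lid (320,255) with knob (320,256), handles at (311,215) and (328,294), probe (192,258), and trivet (431,252).

```bash
cat > m.py <<'E'
from h import *
def circ(P):  # algebraic circle fit
    A=np.c_[2*P[:,:2],np.ones(len(P))]; s=np.linalg.lstsq(A,(P[:,:2]**2).sum(1),rcond=None)[0]
    return s[:2].round(4),np.sqrt(s[2]+s[:2]@s[:2]).round(4)
def biggest(m):
    c=cv2.findContours(m.astype(np.uint8),cv2.RETR_EXTERNAL,cv2.CHAIN_APPROX_NONE)[0]
    return max(c,key=cv2.contourArea)
def cm(m,box):
    o=np.zeros(m.shape,bool);a,b,c,d=box;o[b:d,a:c]=m[b:d,a:c];return o.astype(np.uint8)
E
python3 - <<'E'
from m import *
B={"scene":dict(tri=(330,280,420,350),pot=(240,195,325,270),probe=(195,150,225,185)),"top":dict(tri=(390,210,470,290),pot=(275,200,365,305),probe=(175,245,215,272))}
for n in("scene","top"):
    im=dict(np.load(n+"0.npz")); C=cloud(im); hsv=cv2.cvtColor(im["pixels"],cv2.COLOR_RGB2HSV); H,S,V=[hsv[...,i].astype(int) for i in range(3)]
    b=B[n]
    t=biggest(cm((H>5)&(H<25)&(S>70),b["tri"])); print(n,"trivet",circ(onplane(im,t+0.0,0.010)))
    m=cm((H>98)&(H<125)&(S>90),b["pot"]); k=np.ones((9,9),np.uint8)
    if n=="top":
        c=biggest(cv2.morphologyEx(m,cv2.MORPH_OPEN,k)); print(" lid",circ(onplane(im,c,0.1215)))
    for nm,x0,x1 in(("knob",.158,.175),("plate",.118,.14)):
        x,y,w,h=b["pot"]; s=np.zeros(m.shape,bool); s[y:h,x:w]=1; s&=(C[...,2]>x0)&(C[...,2]<x1); P=C[s]
        print(" ",nm,len(P),np.median(P,0).round(4),((P.min(0)+P.max(0))/2).round(4),P.max(0).round(3),P.min(0).round(3))
    y=cm((H>18)&(H<32)&(S>120)&(V>60),b["probe"]).astype(bool); P=C[y]; print(" yellow",y.sum(),np.nanmin(P,0).round(4),np.nanmax(P,0).round(4))
    x,yy,w,h=b["probe"]; s=np.zeros(m.shape,bool); s[yy:h,x:w]=1; s&=(C[...,2]>.182); P=C[s]; print(" ptop",len(P),np.median(P,0),P.min(0).round(4),P.max(0).round(4))
    if n=="top":
        R=onplane(im,[(311,215),(328,294)],0.105);print(" ears",R)
    ct=np.zeros(m.shape,bool)
E
python3 - <<'E'
from h import *
a=[cv2.imread(f"pics/{n}0.png") for n in("scene","top")]
c1=cv2.resize(a[0][145:225,190:250],None,fx=6,fy=6,interpolation=cv2.INTER_CUBIC);c2=cv2.resize(a[1][225:285,170:235],None,fx=6,fy=6,interpolation=cv2.INTER_CUBIC)
o=np.zeros((480,760,3),np.uint8);o[:,:360]=c1;o[:360,365:755]=c2;cv2.imwrite("pics/crop.png",o)
E
```

```text
scene trivet (array([ 0.5147, -0.1094]), np.float64(0.0837))
  knob 96 [0.5136 0.1704 0.1641] [0.5145 0.1716 0.1628] [0.527 0.186 0.167] [0.502 0.157 0.158]
  plate 2252 [0.5047 0.1624 0.1258] [0.5162 0.174  0.1287] [0.596 0.255 0.139] [0.436 0.093 0.118]
 yellow 216 [0.4972 0.4289 0.067 ] [0.6393 0.6159 0.1898]
 ptop 54 [0.51043587 0.44188777 0.18722586] [0.4984 0.4318 0.1824] [0.5247 0.4555 0.1904]
top trivet (array([ 0.5174, -0.1065]), np.float64(0.0824))
 lid (array([0.5165, 0.1741]), np.float64(0.0787))
  knob 146 [0.5167 0.1732 0.1628] [0.5176 0.1741 0.1628] [0.531 0.188 0.167] [0.504 0.16  0.158]
  plate 3895 [0.516  0.1734 0.1245] [0.5169 0.174  0.1256] [0.595 0.253 0.132] [0.438 0.095 0.119]
 yellow 159 [0.499  0.4327 0.1251] [0.5247 0.459  0.1912]
 ptop 136 [0.5132243  0.44648607 0.1868662 ] [0.499  0.4333 0.182 ] [0.5256 0.4618 0.1912]
 ears [[0.60566163 0.19275804 0.105     ]
 [0.42790458 0.15556044 0.105     ]]
```

View pics/crop.png

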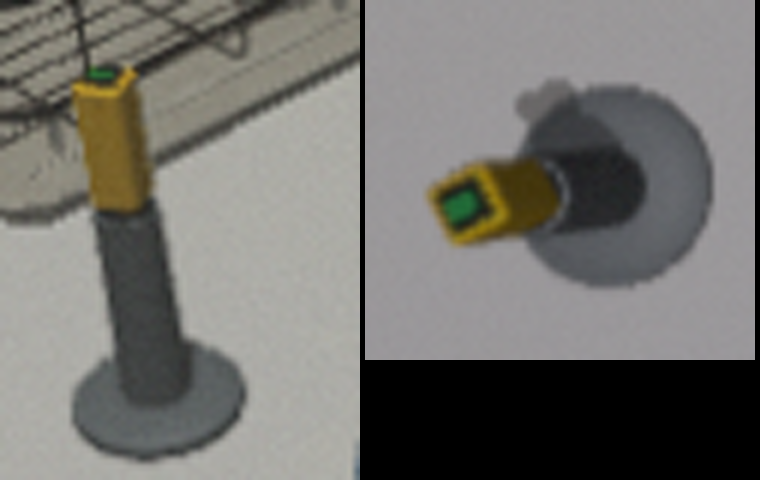

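The crop shows the yellow handle upright in the stand, rotated about 28° in the top view. Next I measure its yaw, then move the lid.

```bash
cat >> h.py <<'E'
def down(phi):  # tool down, closing axis at angle phi (deg) in world xy
    b=np.deg2rad((phi+90)/2); return np.array([np.cos(b),np.sin(b),0,0])
def st(s=""): print(s,"t",round(r.current_t(),2),"p",np.round(r.current_tool_pos(),4),"F",np.round(r.current_contact_force(),2),"M",np.round(r.current_torque(),2),"op",round(float(r.current_opening()),3),"ff",r.current_finger_force())
E
python3 - <<'E'
from m import *
for n,x in(("top",(175,245,215,272)),("scene",(195,150,225,185))):
    im=dict(np.load(n+"0.npz")); C=cloud(im); a,b,c,d=x
    s=np.zeros(C.shape[:2],bool); s[b:d,a:c]=1; s&=(C[...,2]>.181)
    print(cv2.minAreaRect((C[s][:,:2]*1000).astype(np.float32)))
    uv=np.argwhere(s)[:,::-1]; P=onplane(im,uv,.188); print(cv2.minAreaRect((P[:,:2]*1000).astype(np.float32)))
q=down(90)
for p,ph in(((.516,.1725,.157),90),((.516,-.108,.053),90),((.512,.444,.158),60),((.512,.444,.3),60)):
    print(r.inverse_kinematics(np.array(p),down(ph)))
r.move_to(np.array([.516,.1725,.24]),q); r.sleep(.3); st("above")
r.move_linear(np.array([.516,.1725,.159]),vel=.1); st("at")
r.set_gripper(0.0,30); r.sleep(.2); st("grip")
for n in("scene","top"):
    im=grab(n); save(im,f"pics/{n}1.png")
a=np.vstack([cv2.resize(cv2.imread("pics/scene1.png")[120:290,180:380],None,fx=2,fy=2)])
b=cv2.resize(cv2.imread("pics/top1.png")[170:340,240:440],None,fx=2,fy=2)
cv2.imwrite("pics/g1.png",np.hstack([a,b]))
E
```

```text
((512.6276245117188, 447.2456359863281), (24.035898208618164, 24.573890686035156), 27.01637840270996)
((512.6146240234375, 445.937255859375), (24.0260066986084, 24.358055114746094), 28.00497817993164)
((512.6187133789062, 443.869140625), (23.184131622314453, 21.28584861755371), 20.889528274536133)
((508.96875, 439.979736328125), (30.772937774658203, 25.290084838867188), 23.84549331665039)
[ 2.37051069e-01  4.60174664e-01  1.75464032e+00 -4.44089210e-16
  9.26777666e-01 -1.33374526e+00]
[-2.94643640e-01  6.05929381e-01  1.84481032e+00 -4.44089210e-16
  6.90852949e-01 -1.86543997e+00]
[ 6.45719871e-01  6.78544436e-01  1.36924874e+00 -4.44089210e-16
  1.09379947e+00 -4.01477680e-01]
[ 6.45719871e-01  5.53545514e-01  1.22548795e+00 -4.44089210e-16
  1.36255919e+00 -4.01477680e-01]
above t 2.08 p [0.5159 0.1729 0.24  ] F [ 0.36 -0.57 -0.52] M [-0.    0.03  0.01] op 0.999 ff 0.0
at t 3.04 p [0.5163 0.1726 0.1596] F [-0.89  0.25  0.98] M [0.03 0.   0.02] op 1.002 ff 0.0
grip t 3.8 p [0.5161 0.1726 0.1594] F [-1.4   0.6   5.28] M [0.06 0.21 0.03] op 0.334 ff 29.585734829306602
```

View pics/g1.png

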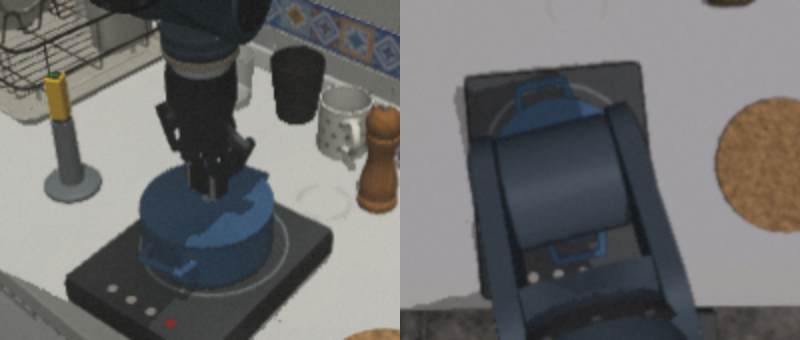

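The gripper is closed on the knob (opening 28 mm), and the pot still sits in place. Now I lift it slowly, then carry it to the trivet.

Run:
```python
from m import *
p=np.array(r.current_tool_pos())
r.move_linear(p+[0,0,.02],vel=.04); r.sleep(.2); st("lift20")
r.move_linear(p+[0,0,.1],vel=.15); r.sleep(.3); st("lift100")
im=grab("scene"); save(im,"pics/s2.png"); im=grab("top"); np.savez("top2.npz",**im); save(im,"pics/t2.png")
cv2.imwrite("pics/g2.png",np.hstack([cv2.resize(cv2.imread("pics/s2.png")[100:290,180:380],None,fx=2,fy=2),cv2.resize(cv2.imread("pics/t2.png")[150:340,240:440],None,fx=2,fy=2)]))
```

```text
lift20 t 4.76 p [0.516  0.1725 0.1791] F [-0.19  0.25 -2.9 ] M [ 0.   -0.01 -0.04] op 0.331 ff 29.789554013404995
lift100 t 5.74 p [0.5159 0.1725 0.2588] F [ 0.05  0.63 -2.  ] M [-0.01 -0.    0.04] op 0.333 ff 29.854184413561597
```

View pics/g2.png

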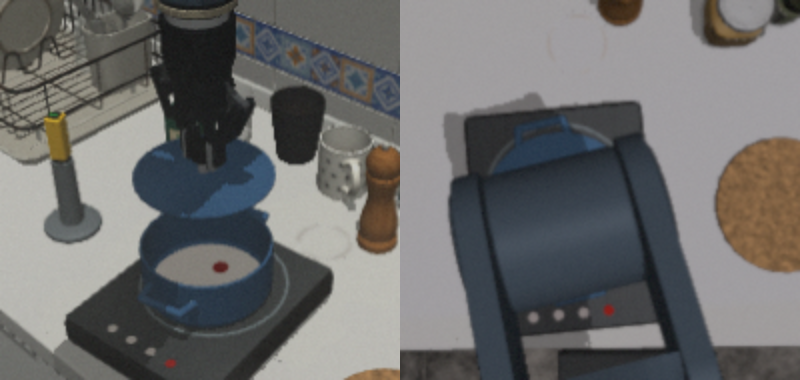

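The lid hangs level from the gripper, and the red dot shows on the pot floor at around (220,267) in the left crop. Next I lower the lid onto the trivet.

Run:
```python
from m import *
c=np.array([.516,-.108,.2588])
r.move_linear(c,vel=.2); r.move_linear([*c[:2],.066],vel=.12); r.sleep(.3); st("near")
f0=r.current_contact_force()[2]; z=.066
while z>.049:
    z-=.001; r.move_linear([*c[:2],z],vel=.02); r.sleep(.06)
    f=np.mean([r.current_contact_force()[2] for _ in range(3)])
    if f-f0>1.8: break
st(f"contact z={z}")
r.set_gripper(.5); r.sleep(.2); r.set_gripper(1.0); st("open")
r.move_linear([*c[:2],.25],vel=.15); st("up")
r.move_to(np.array([.5125,.445,.30]),down(28)) if 0 else None
```

```text
near t 9.45 p [ 0.5161 -0.108   0.0662] F [-0.86 -0.37 -2.13] M [-0.   -0.03 -0.  ] op 0.331 ff 29.855735453311354
contact z=0.05499999999999999 t 12.84 p [ 0.5161 -0.1081  0.0554] F [-3.28 -0.33  6.26] M [ 0.13  0.42 -0.  ] op 0.33 ff 30.52749734488316
open t 13.83 p [ 0.516 -0.108  0.055] F [-0.46 -0.44 -0.78] M [-0.01 -0.01 -0.05] op 1.0 ff 0.0
up t 15.28 p [ 0.5157 -0.1079  0.2492] F [-0.84 -0.08 -0.2 ] M [ 0.01  0.01 -0.04] op 0.996 ff 0.0
```

Run:
```python
from m import *
r.move_to(np.array([.512,.4445,.26]),down(27)); r.sleep(.2); st("above probe")
for n in("scene","top"):
    im=grab(n); save(im,f"pics/{n}3.png"); np.savez(n+"3.npz",**im); C=cloud(im)
    hsv=cv2.cvtColor(im["pixels"],cv2.COLOR_RGB2HSV); H,S,V=[hsv[...,i].astype(int) for i in range(3)]
    red=cm(((H<8)|(H>170))&(S>120)&(V>50),(240,195,330,262) if n=="scene" else (285,215,360,290))
    uv=np.argwhere(red)[:,::-1]; P=onplane(im,uv,.0555); print(n,"dot",len(uv),uv.mean(0),P.mean(0),np.ptp(P,axis=0))
    blue=cm((H>98)&(H<125)&(S>90),(320,270,430,360) if n=="scene" else (390,205,470,295))
    c=biggest(blue); print(" lid",circ(onplane(im,c,.0175)))
    k=(C[...,2]>.053)&(C[...,2]<.07)&(abs(C[...,0]-.516)<.03)&(abs(C[...,1]+.108)<.03); P=C[k]; print(" knob",len(P),(P.min(0)+P.max(0))/2)
    rim=(C[...,2]>.115)&(C[...,2]<.126)&(abs(C[...,0]-.516)<.1)&(abs(C[...,1]-.173)<.1); P=C[rim]; print(" rim",circ(P))
a=cv2.imread("pics/scene3.png")[130:360,150:430]; b=cv2.imread("pics/top3.png")[200:315,170:480]
cv2.imwrite("pics/g3.png",np.vstack([cv2.resize(a,(440,361)),cv2.resize(b,(440,163))]))
```

```text
above probe t 17.48 p [0.5124 0.444  0.2601] F [-0.37 -0.81  0.61] M [0.01 0.04 0.04] op 1.002 ff 0.0
scene dot 26 [289.76923077 233.19230769] [0.54599539 0.18067896 0.0555    ] [1.49344509e-02 1.66250178e-02 2.22044605e-16]
 lid (array([ 0.5175, -0.1084]), np.float64(0.0769))
 knob 130 [ 0.51441697 -0.10916656  0.05785911]
 rim (array([0.5159, 0.1728]), np.float64(0.0778))
top dot 42 [316.38095238 241.5       ] [0.54535407 0.18104722 0.0555    ] [0.01671486 0.01679736 0.        ]
 lid (array([ 0.5162, -0.1081]), np.float64(0.0768))
 knob 122 [ 0.51669399 -0.10860607  0.0584136 ]
 rim (array([0.5171, 0.1738]), np.float64(0.0775))
```

View pics/g3.png

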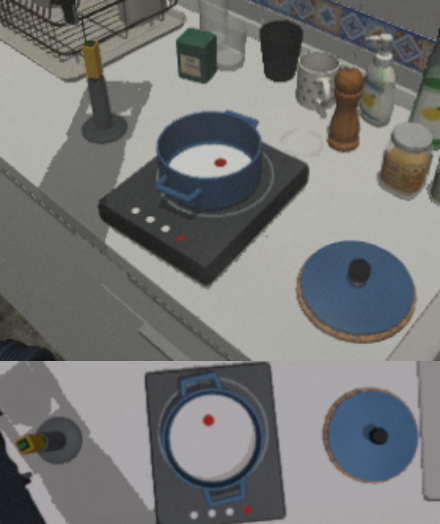

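The lid lies knob-up and centred on the trivet. The dot is visible inside the pot, and both cameras agree on about (0.5457, 0.1806). The probe is still upright, so I grasp it now.

Run:
```python
from m import *
p=np.array([.512,.4445,.158])
r.move_linear(p,vel=.12); r.sleep(.2); st("at")
r.set_gripper(0.0,25); r.sleep(.3); st("grip")
r.move_linear(p+[0,0,.01],vel=.04); r.sleep(.2); st("up10")
im=grab("scene"); save(im,"pics/s4.png"); 
b=grab("top"); save(b,"pics/t4.png")
cv2.imwrite("pics/g4.png",np.hstack([cv2.resize(cv2.imread("pics/s4.png")[90:230,160:260],(400,560)),cv2.resize(cv2.imread("pics/t4.png")[200:300,140:240],(400,400)).repeat(1,0)[:400] if 0 else cv2.copyMakeBorder(cv2.resize(cv2.imread("pics/t4.png")[200:300,140:240],(400,400)),0,160,0,0,0)]))
```

```text
at t 18.77 p [0.5122 0.4447 0.1587] F [-1.23  0.09  0.38] M [0.01 0.01 0.04] op 0.997 ff 0.0
grip t 19.66 p [0.512  0.4445 0.158 ] F [-0.18 -0.77  1.77] M [-0.04  0.02  0.02] op 0.276 ff 30.903496742248535
up10 t 20.26 p [0.5119 0.4444 0.1678] F [ 0.16  0.15 -1.04] M [-0.02  0.04 -0.01] op 0.276 ff 30.714980363845825
```

View pics/g4.png

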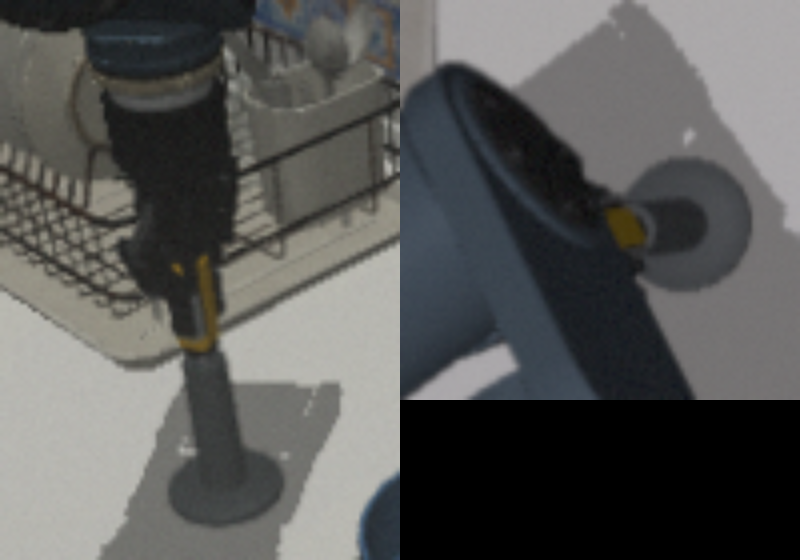

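The handle is gripped squarely (23.5 mm) and risen a little. Next I lift it clear, carry it over the dot and check tilt and tip position.

Run:
```python
from m import *
r.set_gripper(0.0,45)
r.move_linear([.512,.4445,.305],vel=.12); st("clear")
d=np.array([.5457,.1806])
r.move_linear([*d,.305],vel=.2); r.move_linear([*d,.225],vel=.1); r.sleep(.3); st("over")
for n in("scene","top"):
    im=grab(n); np.savez(n+"5.npz",**im); save(im,f"pics/{n}5.png")
    # predicted pixel of tip and dot
    K,D=KD(im);T=im["camera_from_world"];z=r.current_tool_pos()[2]
    P=np.array([[*d,z+.003-.137],[*d,z+.003-.037],[*d,.0555]]); print(n,cv2.projectPoints(P,cv2.Rodrigues(T[:3,:3])[0],T[:3,3],K,D)[0].reshape(-1,2).round(1).tolist())
cv2.imwrite("pics/g5.png",np.hstack([cv2.resize(cv2.imread("pics/scene5.png")[170:270,245:325],(480,600),interpolation=cv2.INTER_CUBIC),cv2.resize(cv2.imread("pics/top5.png")[200:300,290:340],(300,600),interpolation=cv2.INTER_CUBIC)]))
```

```text
clear t 21.87 p [0.5118 0.4443 0.304 ] F [-0.08 -0.27 -1.23] M [ 0.06 -0.    0.01] op 0.275 ff 47.171491384506226
over t 24.6 p [0.5458 0.1806 0.2253] F [ 0.49 -0.   -1.53] M [-0.01  0.   -0.  ] op 0.278 ff 47.17663586139679
scene [[289.3, 222.6], [288.2, 190.0], [289.7, 233.3]]
top [[316.5, 241.3], [316.3, 241.2], [316.6, 241.4]]
```

View pics/g5.png

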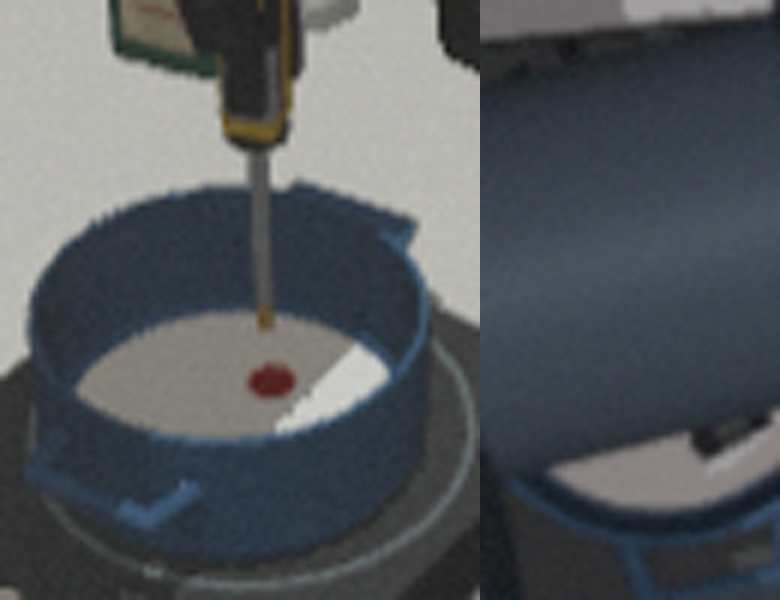

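The stem looks vertical, with the brass tip at crop (265,328) above the red dot at (271,381). It lines up sideways with its predicted pixel but sits about 5 mm low. So I find the floor by force and descend in 1 mm steps.

Run:
```python
from m import *
def fz(n=12):
    o=[]
    for _ in range(n): o.append(r.current_contact_force()); r.sleep(.02)
    return np.mean(o,0)
d=[.5457,.1806]
r.move_linear([*d,.203],vel=.06); r.sleep(.3); f0=fz(30); print("f0",f0.round(2))
z=.203
while z>.178:
    z-=.001; r.move_linear([*d,z],vel=.02); r.sleep(.05); f=fz()-f0; print(round(z,4),f.round(2))
    if f[2]>2.9: break
st()
im=grab("scene"); np.savez("scene6.npz",**im); save(im,"pics/scene6.png")
cv2.imwrite("pics/g6.png",cv2.resize(cv2.imread("pics/scene6.png")[175:265,240:330],(600,600),interpolation=cv2.INTER_CUBIC))
```

```text
f0 [ 0.02  0.01 -1.07]
0.202 [0.09 0.21 0.01]
0.201 [ 0.1  -0.04 -0.33]
0.2 [-0.03 -0.21 -0.01]
0.199 [ 0.15 -0.3  -0.15]
0.198 [-0.14 -0.08  0.16]
0.197 [ 0.15  0.2  -0.12]
0.196 [-0.28 -0.19 -0.06]
0.195 [0.35 0.01 0.79]
0.194 [0.32 0.2  1.76]
0.193 [0.6  0.36 2.21]
0.192 [0.81 0.05 2.46]
0.191 [0.7  0.18 2.52]
0.19 [1.07 0.54 3.38]
 t 32.52 p [0.5457 0.1806 0.19  ] F [1.2  0.41 2.2 ] M [ 0.14 -0.24  0.02] op 0.272 ff 47.69963622093201
```

View pics/g6.png

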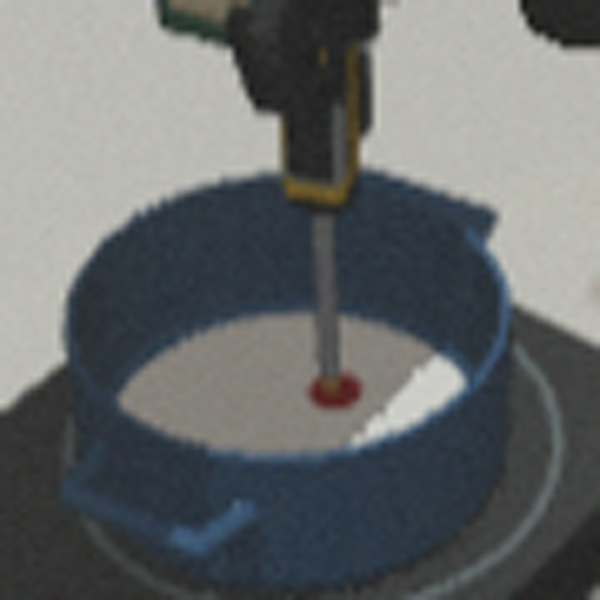

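The tip stands on the red dot at crop (329,385), with the dot centred at (335,391), so it is about 2 mm off centre and well inside. The stem is upright. I push a small final amount and hand in.

Run:
```python
from m import *
r.move_linear([.5457,.1806,.1896],vel=.01); r.sleep(.3)
o=[]
for _ in range(25): o.append(r.current_contact_force()); r.sleep(.02)
print("rise",np.mean(o,0)+[0,0,1.07]); st()
print(r.hand_in())
```

```text
rise [1.34061137 0.27857618 3.29531404]
 t 33.53 p [0.5457 0.1806 0.1896] F [1.08 0.61 1.47] M [ 0.12 -0.47  0.03] op 0.272 ff 47.76773929595947
the job is handed in; nothing more can be done
None
```

I handed the job in at 33.5 s, but the result of the judging wasn't shown: the lid is knob-up on the trivet within about 2 mm of its middle, and the upright thermometer is still held with its tip on the red dot about 2 mm off centre, pressing at about 3.3 N (roughly halfway in).

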